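# Load a long tile into the tile cutter

### The job

Load the long narrow tile into the tile cutter, ready for cutting: the cutter's carriage drawn right back along its rails to the robot's end, and the tile slid in under the rails, glazed side up, lying flat on the mats with its long edge flush against the fence and its end against the side stop. Let go of everything, and leave the other things on the bench where they are.

Things in the scene. Friction and masses are not known exactly. Their poses are not given: they have to be found in the camera images.
- cutter: Manual tile cutter, fixed. Origin: on the bench, under its cut line. x runs along the cut line from the robot's end to the fence, y to the left, z up; within 7 degrees of the world's axes. Aluminium base 24 high: x -215 to 200, y -85 to 85. Two black rubber mats on it carry the tile, top at z = 28 (x -170 to 130, y -83 to 83). The tile goes in from the -y (right) side, which is open.
- rails (a point): Midway between the cutter's two steel rails, at cutter x = 0, y = 0, z = 85. Rails along x, 14 thick, at y = -20 and 20, undersides at z = 78, so 50 above the mats. They span end towers (each 28 long, 74 wide, 104 high, feet out to y = -57 and 57) at cutter x = -190 and 170. Axes as the cutter's.
- fence (a point): Point on the fence's face at cutter x = 130, y = 0, z = 44 (its top edge). The fence is a plain aluminium bar across the bed, 15 thick, its face looking to -x; it runs from y = -65 to 85. Right of y = -65 there is no fence and right of y = -85 no base, so fingers fit there round the tile's overhanging end. A 60 wide tile flush on it is centred at cutter x = 100. Axes as the cutter's.
- carriage (a joint): The carriage's place on the rails, m: 0 = right back at the robot's end (end stop), growing along the cutter's x to the fence, 0.215 at most; starts at 0.12 to 0.21. About 3 N of friction; stays where left. Block 70 long, 64 wide, z 73 to 99, centred at cutter x = joint - 130; wheel and foot below it reach down to z = 33, too low for the tile to pass. It must end below 0.015.
- carriage_grip (a point): Point on the axis of the carriage's lever grip, a black rubber rod 28 thick, nearly upright (leans 11 degrees to the cutter's -x), from z = 143 to its top at z = 238 over the bench. The point lies at z = 206, at cutter x = joint value - 136.5, y = 0. Axes as the cutter's.
- stop: Side stop, a dark steel block with black thumb knob, clamped rigidly to the fence's left part, 40 to 60 left of the cut line (varies). Origin: on the fence's face, at mat height (z = 28), in the stop's own face, which looks to -y. Axes as the cutter's. Its arm spans x -55 to 0, y 0 to 20, 2 to 16 over the mats; knob to 36. A tile seated home has its origin at x = -30, y = -100, z = 0 here.
- tile: The long narrow tile, 200 x 60 x 10, 0.2 to 0.35 kg, white glazed top, red clay body. Origin: centre of its underside; x along its length, y across, z out of the glazed side. It starts glazed side up across one of two timber offcuts 38 high, both ends overhanging by 40 to 70, long axis within 20 degrees of the world's y. Its ends are alike.
- square_tile: A square tile 100 x 100 x 10 of the same make, lying on the other timber offcut. Origin: centre of its underside. To be left alone.
- timber_a: Timber offcut fixed on the bench, 110 (x) by 89 (y) by 38 high, with a tile lying on it (the long tile or the square one). Origin: centre of its underside.
- timber_b: A second such timber offcut, same size, with the other tile on it; in each start the two timbers' places may be exchanged.
- tape_roll: Roll of grey tape lying flat, 110 across, 48 high. Origin: centre of its underside. To be left alone.
- tape_measure: Yellow and black tape measure standing on its edge, 70 x 40 x 64 high. Origin: centre of its underside. To be left alone.
- mallet: Mallet with black rubber head and wooden handle, about 280 long, lying along its x axis. Origin: mid-length, underside. To be left alone.
- nippers: Tile nippers lying flat, about 210 long with yellow handles, about 75 wide, jaws to their +x. Origin: near the pivot, underside. To be left alone.
Things that resemble listed ones, but are neither listed nor needed, are in the scene too. Leave any brown or turquoise look-alike of the tile alone.

How it is judged:
By the outcome, as a careful person would: the job done as asked, in the order asked, and still so for the second after the job is handed in, with the robot touching nothing.
It also fails if it takes over 64 s, if anything falls off the work surface, if the arm or the gripper's body presses on something with over 40 N, if the wrist force passes 120 N, or if a joint passes its speed limit or range.

### The arm

A 6-joint arm with a two-finger parallel gripper is mounted at the origin on the work surface. World frame = base frame: x ahead of the robot, y to its left, z up, the work surface at z = 0. Lengths are in m, angles in rad, forces in N, time in s.
With the tool pointing down it reaches from about 0.35 to 0.95 m from the base axis. Payload 17.4 kg.
Tool frame: the origin (TCP) lies midway between the tips of the shut fingers; the grasp point (between the pads) lies 19 mm behind it; z points along the fingers, y is the line along which they close (so a half turn about z gives the same grasp; the last joint's range is limited). The gripper opens to 93 mm and grips with 3 to 60 N. Pads are 15 mm wide; open, the fingers measure 128 mm over their backs; the gripper's body (75 mm by 188 mm) begins 65 mm behind the grasp point.
Start: joints at [1.161, 0.116, 1.442, -0, 1.584, -0.038], TCP at [0.245, 0.629, 0.219] pointing down, gripper open.
Joint ranges: [-2.83, 2.83], [-0.83, 2.19], [0.07, 2.5], [-1.14, 4.28], [0.01, 3], [-2.97, 2.97]. Speed limits (rad/s): [1.89, 1.89, 2.22, 3.14, 3.14, 3.14].

### API

Orientations are given as a unit quaternion [x, y, z, w].
In Python, from station import arm gives the robot as it stands.
- The arm moves only by the tool play_rows, never from a script. Its argument "commands" is text: rows parted by semicolons, each of 5 numbers parted by spaces: the opening, from 0 (shut) to 1 (fully open), then the shift along the tool's x, y, z in m, then the turn about the tool's z in degrees. In form: claw tx ty tz twist; .... A call has 1 to 5 rows; each row is the pose to reach, as a shift and turn from the pose commanded when the call began, along the tool's axes at that moment; what a row does not reach only later rows make up. A row lasts 1/12 s, in which the tool goes at most 41.7 mm and 7.16 degrees, less where a joint would pass 70% of its speed; a pose out of reach is approached as far as the arm can. A call with a gripper value outside its range is refused whole. The fingers move at their own pace and stop on an object; "squeeze" is the grip in N (left out, the last holds). Time passes only in rows, so rows that repeat a pose let the fingers close. It gives the time, the measured TCP pose, the force, the opening and the grip force at its end, in the units of the state.
- arm.state(): the state, without advancing time (a new reading comes with each control period).
- arm.camera(name): name is "scene" or "top"; returns (picture, depth): 480x640x3 uint8, red, green, blue; 480x640 float32, m along the optical axis (not along the pixel's ray), 0 where there is no reading.
- arm.camera_model(name): a dict with "fx", "fy", "cx", "cy" (pixels), "rvec" (rotation vector, rad) and "tvec" (3), from world to camera coordinates, as OpenCV has them. Camera axes: x right, y down, z forward; pixel columns grow to the right and rows downward; lengths in m; the calibration is good to about 2 mm. A picture is of the moment at which its call begins. camera_model takes no time and is no camera call.
- arm.finish_job(): hands the job in; it is judged then, once.
The state is a dict: "clock": time; "joint_pos": joint angles; "qd": joint speeds; "joint_torque": joint torques, N m; "eef_pos": TCP position; "orientation": TCP orientation; "force": force on the tool from outside, world axes, zero at the start; "ft_torque": the same for the moment, N m; "grip_width": finger opening in m; "grasp_force": force on a finger pad.
Only numpy, scipy, OpenCV 4.12 (cv2) and the standard library are available. Lean on these libraries where they do the work, as an engineer would, in place of code of your own. Each camera call takes 0.05 s, during which the arm holds its last target. There are 200 camera calls.

## Working session

There is one attempt and no reset: what is moved stays moved. The work goes in short steps, Python scripts to look and compute and a tool call to move; the robot and the scene stay as the last step left them, time stands still between calls to the robot, and variables do not carry over. Pictures are saved under pics/ and viewed, at most 12 in all, crops included, and the job is handed in when it is done.

Besides the shell and the picture viewer there is one more tool, called after "Call:" as name(argument=value, ...) on one line, values as JSON. play_rows: Moves the arm, as the interface text tells. Its arguments: {"type":"object","properties":{"commands":{"type":"string"},"squeeze":{"type":"number"}},"required":["commands"]}

```bash
mkdir -p pics; cat > h.py <<'E'
import numpy as np,cv2
from station import arm
from scipy.spatial.transform import Rotation as R
def shot(n,tag):
    p,d=arm.camera(n); cv2.imwrite(f'pics/{tag}.png',p[:,:,::-1]); np.save(f'{tag}.npy',d); return p,d
def cloud(n,d):
    m=arm.camera_model(n); v,u=np.mgrid[:480,:640]
    P=np.stack([(u-m['cx'])/m['fx']*d,(v-m['cy'])/m['fy']*d,d],-1)
    r=R.from_rotvec(np.ravel(m['rvec'])).as_matrix(); return (P-np.ravel(m['tvec']))@r
def proj(n,X):
    m=arm.camera_model(n); K=np.array([[m['fx'],0,m['cx']],[0,m['fy'],m['cy']],[0,0,1.]])
    return cv2.projectPoints(np.array(X,float).reshape(-1,3),np.ravel(m['rvec']).astype(float),np.ravel(m['tvec']).astype(float),K,None)[0].reshape(-1,2)
E
python3 - <<'E'
from h import *
for n in('scene','top'):
    shot(n,n+'1'); print(arm.camera_model(n))
print(arm.state())
E
```

```text
{'fx': 469.1799059759571, 'fy': 469.1799059759571, 'cx': 323.3954835053227, 'cy': 244.12228418876774, 'rvec': array([ 1.60450788,  2.20233245, -0.68721152]), 'tvec': array([ 0.10881915, -0.29903563,  1.56244092])}
{'fx': 488.10953680250964, 'fy': 488.10953680250964, 'cx': 324.0458203043696, 'cy': 230.40330658645078, 'rvec': array([ 2.17880063, -2.15009395,  0.09806904]), 'tvec': array([0.02371082, 0.48597858, 1.47093864])}
{'clock': 0.1, 'joint_pos': array([ 1.16122807e+00,  1.16426788e-01,  1.44216701e+00, -3.11844762e-05,
        1.58398452e+00, -3.77836821e-02]), 'qd': array([ 0.00193384, -0.00048445, -0.00266647,  0.00091773,  0.00096217,
       -0.00010791]), 'joint_torque': array([ 1.79534669e-03, -7.22892737e+01, -6.23861647e+01,  7.81609328e-02,
        2.29184265e-02, -5.45183627e-05]), 'eef_pos': array([0.24515269, 0.62872676, 0.2180061 ]), 'orientation': array([ 1.84823692e-01,  9.82771570e-01, -4.84013128e-04, -9.41151719e-05]), 'force': array([ 1.91697068, -0.77985533, -0.5890899 ]), 'ft_torque': array([-0.00819163,  0.00969069,  0.01140261]), 'grasp_force': 0.0, 'grip_width': 0.09275392605347892}
```

View pics/scene1.png

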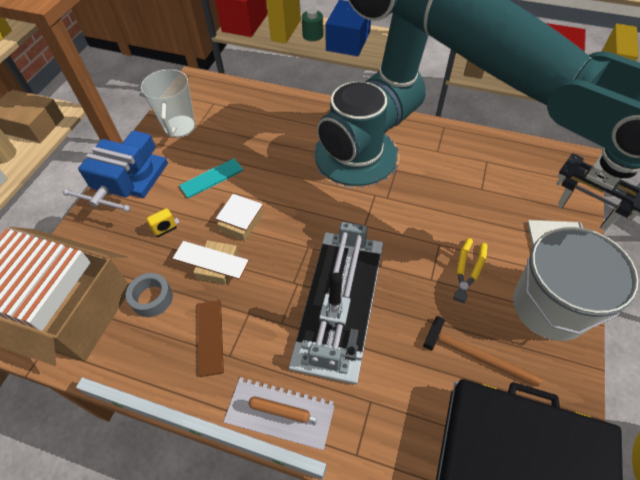

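View pics/top1.png

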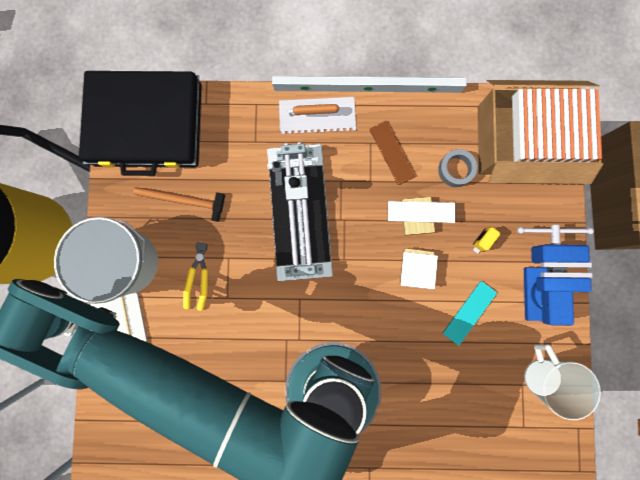

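The scene view shows the cutter at about (340,300) and the white tile at (210,260). In the top view the cutter is at (300,210), with the carriage grip at (295,182), and the tile at (421,211) on a timber. Next I'll measure them.

```bash
python3 - <<'E'
from h import *
p=cv2.imread('pics/top1.png'); d=np.load('top1.npy'); C=cloud('top',d)
x,y,z=C[...,0],C[...,1],C[...,2]; u=np.mgrid[:480,:640][1]; v=np.mgrid[:480,:640][0]
def rect(mask,name):
    n,l,s,_=cv2.connectedComponentsWithStats(mask.astype(np.uint8)); i=1+np.argmax(s[1:,4]); m=l==i
    P=C[m]; r=cv2.minAreaRect(P[:,:2].astype(np.float32)); print(name,m.sum(),np.round(r[0],4),np.round(r[1],4),round(r[2],2),'z',np.percentile(P[:,2],[5,50,95]).round(4))
    return m
box=lambda a,b,c,e:(u>a)&(u<b)&(v>c)&(v<e)
white=p.min(-1)>200
rect(white&box(380,465,190,235),'tile')
rect(white&box(395,445,245,295),'sq')
cut=box(255,345,135,290)
rect(cut&(z>.012)&(z<.05),'base')
for lo,hi in((.098,.112),):
    rect(cut&(z>lo)&(z<hi)&(v>255),'near tower'); rect(cut&(z>lo)&(z<hi)&(v<172),'far tower')
rect(cut&(z>.2),'grip')
m=cut&(z>.225); print(C[m].mean(0),m.sum())
print('floor',np.median(z[box(340,380,200,260)]))
c=p[135:290,250:350]; cv2.imwrite('pics/cut.png',cv2.resize(c,None,fx=3.8,fy=3.8,interpolation=cv2.INTER_CUBIC))
E
```

```text
tile 1328 [ 0.4944 -0.1548] [0.1431 0.4411] 25.53 z [0.0415 0.0476 0.0527]
sq 1158 [ 0.3756 -0.1484] [0.3173 0.1031] 86.17 z [0.0416 0.0472 0.0525]
base 4624 [0.5449 0.107 ] [0.4155 0.1704] 5.62 z [0.0202 0.0272 0.0406]
near tower 211 [0.3632 0.0894] [0.0273 0.0724] 4.84 z [0.0993 0.1028 0.1083]
far tower 208 [0.7203 0.1243] [0.029  0.0721] 5.89 z [0.0991 0.1037 0.1094]
grip 88 [0.5964 0.1114] [0.0265 0.0243] 1.71 z [0.2258 0.2325 0.2373]
[0.48520939 0.07018343 0.77113847] 145
floor -0.000533757021439246
```

View pics/cut.png

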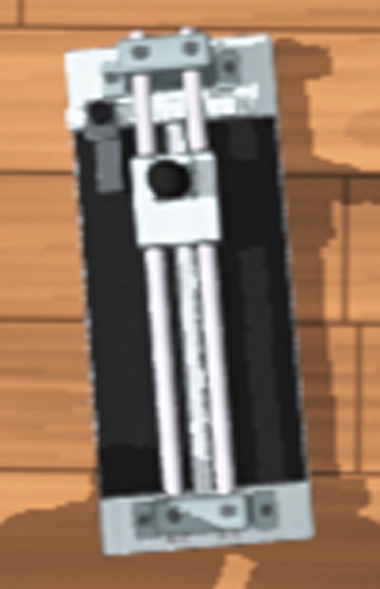

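The enlarged crop shows the cutter turned about 5.6°, which agrees between the base and the towers. The carriage block is around crop (175,200), and the stop arm spans crop x 97–122, y 120–192. Next I'll refine the tile and the stop.

```bash
python3 - <<'E'
from h import *
def plane(n,u,v,z):
    m=arm.camera_model(n); r=R.from_rotvec(np.ravel(m['rvec'])).as_matrix(); o=-r.T@np.ravel(m['tvec'])
    D=np.stack([(u-m['cx'])/m['fx'],(v-m['cy'])/m['fy'],np.ones_like(u,float)],-1)@r
    return (o+D*((z-o[2])/D[...,2])[...,None])[...,:2]
for n in('top','scene'):
    p=cv2.imread(f'pics/{n}1.png'); v,u=np.mgrid[:480,:640]
    b=(380,465,190,235) if n=='top' else (165,255,235,285)
    m=((p.min(-1)>(200 if n=='top' else 200))&(u>b[0])&(u<b[1])&(v>b[2])&(v<b[3])).astype(np.uint8)
    m=cv2.morphologyEx(m,cv2.MORPH_OPEN,np.ones((3,3)))
    nn,l,s,_=cv2.connectedComponentsWithStats(m); k=l==1+np.argmax(s[1:,4])
    Q=plane(n,u[k],v[k],.048); r=cv2.minAreaRect(Q.astype(np.float32)); print(n,k.sum(),np.round(r,4) if 0 else r, Q.mean(0))
o=np.array([.552,.1077]); a=np.radians(5.6); A=np.array([[np.cos(a),-np.sin(a)],[np.sin(a),np.cos(a)]])
for cu,cv_ in((121,192),(97,192),(122,150)):
    w=plane('top',250+(cu+.5)/3.8-.5,np.float64(135+(cv_+.5)/3.8-.5),.044); print('stop cutter',(w-o)@A)
# draw model on both pics
def c2w(x,y,z): q=A@[x,y]+o; return [q[0],q[1],z]
for n in('top','scene'):
    p=cv2.imread(f'pics/{n}1.png'); 
    b=(255,130,90,165) if n=='top' else (285,215,110,175); s=5
    q=cv2.resize(p[b[1]:b[1]+b[3],b[0]:b[0]+b[2]],None,fx=3.5,fy=3.5,interpolation=cv2.INTER_CUBIC); s=3.5
    def line(pts,col):
        uv=(proj(n,pts)-[b[0],b[1]]+.5)*s; cv2.polylines(q,[uv.astype(np.int32).reshape(-1,1,2)],False,col,1)
    line([c2w(x,y,.024) for x,y in((-.215,-.085),(.2,-.085),(.2,.085),(-.215,.085),(-.215,-.085))],(0,0,255))
    line([c2w(.13,-.065,.044),c2w(.13,.085,.044)],(0,255,0))
    for yy in (.04,.05,.06): line([c2w(.075,yy,.044),c2w(.13,yy,.044)],(255,255,0))
    cv2.imwrite(f'pics/m_{n}.png',q)
a=cv2.imread('pics/m_top.png');b=cv2.imread('pics/m_scene.png')
h=max(a.shape[0],b.shape[0]); f=lambda i:cv2.copyMakeBorder(i,0,h-i.shape[0],0,0,0)
q=np.hstack([f(a),f(b)]); print(q.shape); cv2.imwrite('pics/m.png',q[:600,:800])
E
```

```text
top 1328 ((0.5453280806541443, -0.2620801627635956), (0.19941090047359467, 0.06177973747253418), 89.27481079101562) [ 0.5446769 -0.2622104]
scene 1312 ((0.5445148348808289, -0.2623446583747864), (0.1980155110359192, 0.05909406393766403), 89.26081848144531) [ 0.54513791 -0.26063565]
stop cutter [0.0739347  0.04725243]
stop cutter [0.07559259 0.06650207]
stop cutter [0.1081221  0.04386912]
(612, 700, 3)
```

View pics/m.png

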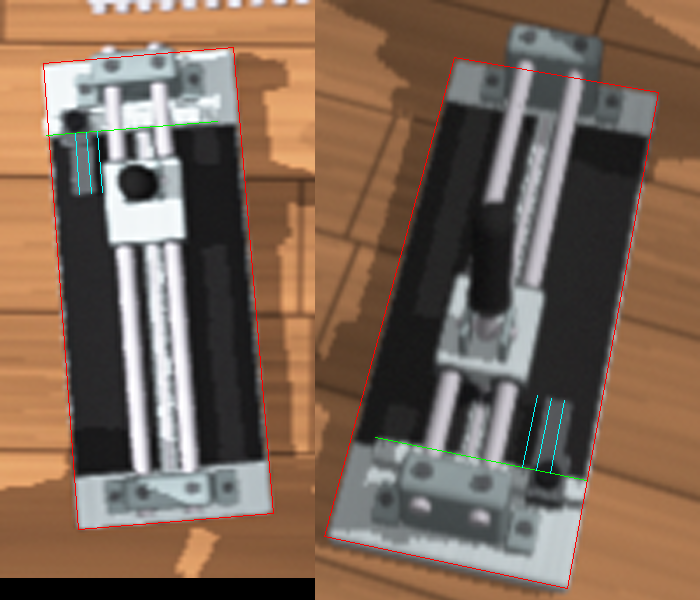

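The overlaid model fits both views: the red base outline and the green fence line lie on their edges. The stop face is at cutter y≈0.048. The tile is at (0.545,−0.262) with its long axis at 89.3°, consistent in both cameras.

```bash
cat >> h.py <<'E'
o=np.array([.552,.1077]); YAW=5.6; a_=np.radians(YAW); A=np.array([[np.cos(a_),-np.sin(a_)],[np.sin(a_),np.cos(a_)]])
def go(t,yd=None):
    s=arm.state(); r=R.from_quat(s['orientation']).as_matrix(); sh=r.T@(np.array(t)-s['eef_pos'])
    cur=np.degrees(np.arctan2(r[1,1],r[0,1])); print('t',s['clock'],'shift mm',(sh*1e3).round(1),'twist',None if yd is None else round(cur-yd,2),'ydir',round(cur,2))
def c2w(x,y,z): q=A@[x,y]+o; return [q[0],q[1],z]
E
python3 - <<'E'
from h import *
d=np.load('top1.npy'); C=cloud('top',d); p=cv2.imread('pics/top1.png')
x,y,z=C[...,0],C[...,1],C[...,2]
for n in('top','scene'):
    z_=cloud(n,np.load(n+'1.npy')).reshape(-1,3)
    for xa in np.arange(.2,.75,.1): print(n,round(xa,1),[round(float(z_[(abs(z_[:,0]-xa)<.05)&(abs(z_[:,1]-ya)<.05)][:,2].max(initial=0)),2) for ya in np.arange(.2,.75,.1)])
# timber near tile
m=(z>.03)&(z<.043)&(x>.44)&(x<.515)&(y>-.36)&(y<-.17)
P=C[m]; print(m.sum(),np.percentile(P[:,1],[1,5,50,95,99]),np.percentile(P[:,0],[1,5,50,95,99]))
go([.36,.36,.29],95.6); go(c2w(.0505,0,.27),95.6)
E
```

```text
top 0.2 [0.58, 0.61, 0.6, 0.59, 0.58, 0.02]
top 0.3 [0.03, 0.01, 0.03, 0.57, 0.58, 0.56]
top 0.4 [0.04, 0.01, 0.03, 0.2, 0.2, 0.21]
top 0.5 [0.04, 0.02, 0.03, 0.19, 0.2, 0.21]
top 0.6 [0.05, 0.03, 0.03, 0.07, 0.07, 0.01]
top 0.7 [0.11, 0.01, 0.11, 0.11, 0.11, 0.11]
scene 0.2 [0.58, 0.61, 0.6, 0.58, 0.57, 0.35]
scene 0.3 [0.03, 0.01, 0.03, 0.57, 0.57, 0.42]
scene 0.4 [0.03, 0.01, 0.03, 0.2, 0.2, 0.2]
scene 0.5 [0.03, 0.01, 0.03, 0.19, 0.2, 0.2]
scene 0.6 [0.09, 0.03, 0.03, 0.06, 0.07, 0.01]
scene 0.7 [0.11, 0.01, 0.1, 0.1, 0.11, 0.11]
338 [-0.33151233 -0.30117594 -0.25756462 -0.21881694 -0.21600681] [0.47691369 0.48001    0.49799375 0.51393961 0.51438171]
t 0.1 shift mm [-204.6 -208.7  -71.8] twist -26.9 ydir 68.7
t 0.1 shift mm [-520.2 -351.2  -51.7] twist -26.9 ydir 68.7
```

Call:
play_rows(commands="1 0 0 -0.040 0; 1 -0.020 -0.025 -0.065 -5; 1 -0.060 -0.060 -0.072 -12; 1 -0.090 -0.090 -0.072 -19; 1 -0.120 -0.120 -0.072 -26.9", squeeze=20)

```text
clock: 0.52
eef_pos: [0.3082, 0.4846, 0.2909]
orientation: [-0.045, 0.999, 0.0, 0.0]
force: [-0.1, 0.4, 0.2]
grip_width: 0.093
grasp_force: 0.0
```

```bash
python3 -c "
from h import *
go([.40,.30,.29],95.6); go(c2w(.0505,0,.27),95.6)"
```

```text
t 0.5167 shift mm [ -74.7 -192.1    0.8] twist -0.4 ydir 95.2
t 0.5167 shift mm [-259.1 -397.1   20.8] twist -0.4 ydir 95.2
```

Call:
play_rows(commands="1 -0.020 -0.035 0 0; 1 -0.040 -0.070 0 0; 1 -0.060 -0.105 0 0; 1 -0.085 -0.138 0 0; 1 -0.110 -0.170 0 0")

```text
clock: 0.93
eef_pos: [0.4324, 0.3239, 0.2907]
orientation: [-0.042, 0.999, 0.0, 0.0]
force: [0.8, 0.6, -0.0]
grip_width: 0.0932
grasp_force: 0.0
```

Call:
play_rows(commands="1 -0.025 -0.033 0 0; 1 -0.050 -0.066 0 0; 1 -0.075 -0.099 0 0; 1 -0.100 -0.132 0 0; 1 -0.125 -0.165 0 0")

```text
clock: 1.35
eef_pos: [0.5711, 0.1699, 0.2903]
orientation: [-0.042, 0.999, 0.0, -0.0]
force: [-0.1, 0.6, 1.2]
grip_width: 0.0927
grasp_force: 0.0
```

```bash
python3 -c "
from h import *
go(c2w(.0505,0,.27),95.6)"
```

```text
t 1.35 shift mm [-26.3 -59.7  20.3] twist -0.8 ydir 94.8
```

Call:
play_rows(commands="1 -0.015 -0.030 0 -0.8; 1 -0.026 -0.058 0 -0.8; 1 -0.026 -0.058 0.020 -0.8; 1 -0.026 -0.058 0.020 -0.8; 1 -0.026 -0.058 0.020 -0.8")

```text
clock: 1.77
eef_pos: [0.6005, 0.1162, 0.2696]
orientation: [-0.049, 0.999, -0.0, -0.001]
force: [0.0, -0.1, 0.6]
grip_width: 0.093
grasp_force: 0.0
```

```bash
python3 -c "
from h import *
go(c2w(.0505,0,.187),95.6)
arm.camera('top')
go(c2w(.0505,0,.187),95.6)"
```

```text
t 1.7667 shift mm [-1.6 -3.7 82.6] twist -0.02 ydir 95.58
t 1.8167 shift mm [-1.4 -4.2 83.6] twist 0.02 ydir 95.62
```

Call:
play_rows(commands="1 -0.0015 -0.004 0.035 0; 1 -0.0015 -0.004 0.070 0; 1 -0.0015 -0.004 0.083 0; 0 -0.0015 -0.004 0.083 0; 0 -0.0015 -0.004 0.083 0", squeeze=20)

```text
clock: 2.23
eef_pos: [0.6028, 0.113, 0.189]
orientation: [-0.049, 0.999, 0.0, 0.0]
force: [0.2, -1.0, 0.5]
grip_width: 0.0842
grasp_force: 0.0
```

Call:
play_rows(commands="0 0 0 0 0; 0 0 0 0 0; 0 0 0 0 0; 0 0.004 0 0 0; 0 0.010 0 0 0")

```text
clock: 2.65
eef_pos: [0.5928, 0.1114, 0.188]
orientation: [-0.049, 0.999, -0.0, 0.0]
force: [-0.2, -0.2, 0.1]
grip_width: 0.051
grasp_force: 0.0
```

Call:
play_rows(commands="0 -0.010 0 0 0; 0 -0.010 0 0 0; 0 -0.010 0 0 0; 0 -0.010 0 0 0; 0 -0.010 0 0 0")

```text
clock: 3.07
eef_pos: [0.6028, 0.1156, 0.1876]
orientation: [-0.05, 0.999, 0.003, 0.0]
force: [1.2, 25.3, 0.0]
grip_width: 0.0275
grasp_force: 20.1
```

Call:
play_rows(commands="0 0.006 0 0 0; 0 0.020 0 0 0; 0 0.036 0 0 0; 0 0.054 0 0 0; 0 0.074 0 0 0")

```text
clock: 3.48
eef_pos: [0.5287, 0.1083, 0.1876]
orientation: [-0.05, 0.999, 0.003, 0.0]
force: [1.9, 30.0, 2.3]
grip_width: 0.028
grasp_force: 20.1
```

Call:
play_rows(commands="0 0.015 0.0015 0 0; 0 0.035 0.003 0 0; 0 0.055 0.003 0 0; 0 0.075 0.003 0 0; 0 0.095 0.003 0 0")

```text
clock: 3.9
eef_pos: [0.4338, 0.0993, 0.1876]
orientation: [-0.049, 0.999, 0.001, 0.001]
force: [4.7, 4.9, 2.0]
grip_width: 0.0277
grasp_force: 20.0
```

Call:
play_rows(commands="0 0.006 0 0 0; 0 0.011 0 0 0; 0 0.015 0 0 0; 0 0.018 0 0 0; 0 0.020 0 0 0")

```text
clock: 4.32
eef_pos: [0.4162, 0.0976, 0.1879]
orientation: [-0.049, 0.999, 0.001, 0.003]
force: [21.7, 9.4, -6.0]
grip_width: 0.028
grasp_force: 20.0
```

```bash
python3 -c "
from h import *
s=arm.state(); print((s['eef_pos'][:2]-o)@A, s['force'])"
```

```text
[-0.13610227  0.00316326] [21.71008343  9.40633404 -6.04909793]
```

Call:
play_rows(commands="1 -0.003 0 0 0; 1 -0.003 0 0 0; 1 -0.003 0 0 0; 1 -0.003 0 -0.020 0; 1 -0.003 0 -0.055 0")

```text
clock: 4.73
eef_pos: [0.4163, 0.0969, 0.24]
orientation: [-0.049, 0.999, -0.0, -0.003]
force: [1.1, -0.1, -0.5]
grip_width: 0.0566
grasp_force: 0.0
```

Call:
play_rows(commands="1 0 0 -0.035 0; 1 0 -0.020 -0.050 6; 1 0 -0.050 -0.055 13; 1 0 -0.085 -0.055 20; 1 0 -0.125 -0.055 27")

```text
clock: 5.15
eef_pos: [0.4296, -0.028, 0.2982]
orientation: [0.188, 0.982, 0.0, 0.0]
force: [0.9, 0.8, 0.3]
grip_width: 0.0897
grasp_force: 0.0
```

```bash
python3 -c "
from h import *
shot('top','top2');shot('scene','scene2')
go([.5441,-.329,.15],-.73)"
```

```text
t 5.25 shift mm [-217.6 -232.7  147.6] twist 68.72 ydir 67.99
```

View pics/scene2.png

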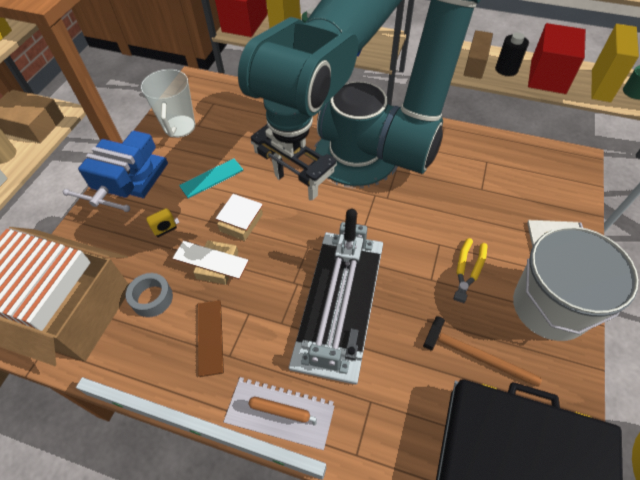

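The carriage is now right back, with its grip at (350,220) by the near tower. Next is the tile.

Call:
play_rows(commands="1 -0.022 -0.023 0 7; 1 -0.044 -0.046 0 14; 1 -0.066 -0.069 0 21; 1 -0.088 -0.093 0 28; 1 -0.110 -0.116 0 35")

```text
clock: 5.67
eef_pos: [0.4902, -0.1766, 0.2975]
orientation: [0.475, 0.88, -0.0, -0.0]
force: [0.6, -0.2, 1.5]
grip_width: 0.0932
grasp_force: 0.0
```

```bash
python3 -c "
from h import *
go([.5441,-.329,.15],-.73)"
```

```text
t 5.6667 shift mm [-157.   -38.6  147.5] twist 34.05 ydir 33.32
```

Call:
play_rows(commands="1 -0.031 -0.008 0 7; 1 -0.063 -0.016 0 14; 1 -0.094 -0.024 0 21; 1 -0.125 -0.032 0.010 28; 1 -0.157 -0.039 0.030 34")

```text
clock: 6.08
eef_pos: [0.5452, -0.3291, 0.2694]
orientation: [0.711, 0.703, 0.0, 0.001]
force: [0.5, -0.3, 1.5]
grip_width: 0.0927
grasp_force: 0.0
```

```bash
python3 -c "
from h import *
shot('scene','scene3');
go([.5441,-.329,.027],-.73)"
```

```text
t 6.1333 shift mm [  3.3  -0.5 234.9] twist -0.5 ydir -1.23
```

Call:
play_rows(commands="1 0.002 0 0.040 -0.5; 1 0.002 0 0.080 -0.5; 1 0.002 0 0.120 -0.5; 1 0.002 0 0.160 -0.5; 1 0.002 0 0.180 -0.5")

```text
clock: 6.55
eef_pos: [0.5427, -0.324, 0.082]
orientation: [0.706, 0.708, -0.001, -0.003]
force: [0.2, 0.8, -2.1]
grip_width: 0.0928
grasp_force: 0.0
```

```bash
python3 -c "
from h import *
shot('scene','scene4');p=cv2.imread('pics/scene4.png')[190:310,130:290];cv2.imwrite('pics/c4.png',cv2.resize(p,None,fx=4,fy=4))
go([.5441,-.329,.024],-.73)"
```

```text
t 6.6 shift mm [-5.7  2.5 55.5] twist 0.92 ydir 0.19
```

View pics/c4.png

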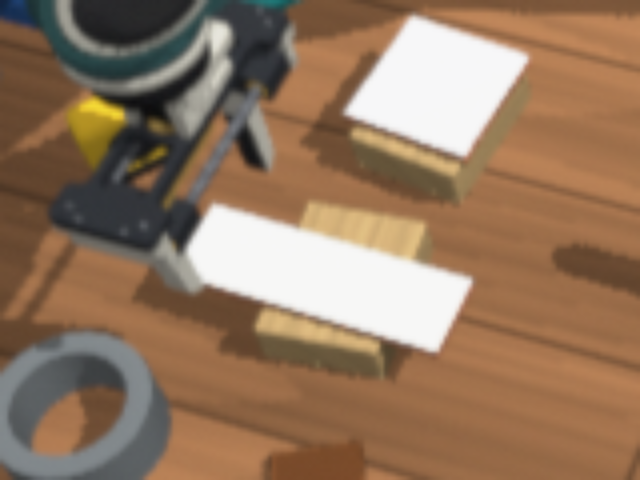

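The crop shows the open fingers straddling the tile's right end, around crop (215,220), and clear of the tape roll and tape measure.

Call:
play_rows(commands="1 -0.004 0.002 0.030 0.4; 1 -0.004 0.002 0.057 0.4; 1 -0.004 0.002 0.057 0.4; 0.5 -0.004 0.002 0.057 0.4; 0.5 -0.004 0.002 0.057 0.4", squeeze=15)

```text
clock: 7.02
eef_pos: [0.547, -0.3299, 0.0328]
orientation: [0.709, 0.706, 0.0, 0.001]
force: [0.4, -0.9, -0.3]
grip_width: 0.0836
grasp_force: 0.0
```

Call:
play_rows(commands="0.5 0 0 0 0; 0.5 0 0 0 0; 0.5 0 0 0 0; 0.5 0 0 0 0; 0.5 0 0 0 0")

```text
clock: 7.43
eef_pos: [0.5464, -0.33, 0.0314]
orientation: [0.709, 0.705, 0.0, 0.001]
force: [-1.0, -1.4, 5.3]
grip_width: 0.06
grasp_force: 14.9
```

```bash
python3 -c "
from h import *
go([.5441,-.329,.024],-.73);print(arm.state()['force'])"
```

```text
t 7.4333 shift mm [ 1.  -2.3  7.4] twist 0.44 ydir -0.29
[-1.04158559 -1.42956699  5.27005098]
```

Call:
play_rows(commands="0.75 0 0 0 0; 0.75 0 -0.001 0.007 0.4; 0.75 0 -0.001 0.007 0.4; 0.3 0 -0.001 0.007 0.4; 0.3 0 -0.001 0.007 0.4", squeeze=58)

```text
clock: 7.85
eef_pos: [0.545, -0.3295, 0.0232]
orientation: [0.711, 0.703, -0.0, -0.0]
force: [-0.1, -0.7, 0.1]
grip_width: 0.061
grasp_force: 0.3
```

Call:
play_rows(commands="0.3 0 0 0 0; 0.3 0 0 0 0; 0.3 0 0 0 0; 0.3 0 0 -0.004 0; 0.3 0 0 -0.010 0")

```text
clock: 8.27
eef_pos: [0.5448, -0.3295, 0.0332]
orientation: [0.711, 0.703, -0.0, -0.001]
force: [-0.3, 0.6, -3.6]
grip_width: 0.0593
grasp_force: 57.7
```

Call:
play_rows(commands="0.3 0 0 -0.010 0; 0.3 0 0 -0.022 0; 0.3 0 0 -0.037 0; 0.3 0 0 -0.050 0; 0.3 0 0 -0.050 0")

```text
clock: 8.68
eef_pos: [0.5464, -0.3305, 0.088]
orientation: [0.711, 0.703, 0.001, 0.002]
force: [0.4, -0.2, -1.5]
grip_width: 0.0593
grasp_force: 57.7
```

```bash
python3 - <<'E'
from h import *
p,d=shot('scene','s5');C=cloud('scene',d);s=arm.state();print(s['eef_pos'],s['force'])
v,u=np.mgrid[:480,:640]
m=(p.min(-1)>200)&(C[...,2]>.03)&(abs(C[...,1]+.26)<.12)&(abs(C[...,0]-.545)<.05)
P=C[m];print(m.sum())
for y0 in np.arange(-.34,-.15,.03):
    q=P[abs(P[:,1]-y0)<.015]; print(round(y0,3),len(q),np.median(q[:,2]).round(4),np.median(q[:,0]).round(4)) if len(q) else 0
c,_=cv2.projectPoints if 0 else (0,0)
cv2.imwrite('pics/c5.png',cv2.resize(p[190:310,130:290,::-1],None,fx=4,fy=4))
go(c2w(.088,-.20,.09),5.6)
E
```

```text
[ 0.54596747 -0.33018011  0.08605907] [ 0.39436679 -0.25200798 -2.47354443]
1271
-0.34 84 0.1123 0.5367
-0.31 236 0.1121 0.5458
-0.28 207 0.1109 0.5482
-0.25 216 0.1104 0.5468
-0.22 218 0.1093 0.5469
-0.19 213 0.1088 0.5449
-0.16 92 0.1082 0.5451
t 8.7333 shift mm [248.8 110.1  -4.1] twist -6.29 ydir -0.69
```

View pics/c5.png

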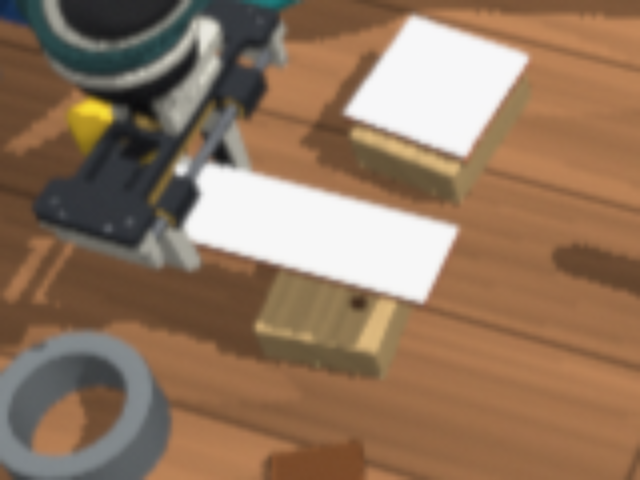

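The tile is held with only about 1.3° of droop, its left end at crop (440,265). Next I'll carry it to the cutter's open side.

Call:
play_rows(commands="0.3 0.020 0.010 0 -1; 0.3 0.050 0.025 0 -2.5; 0.3 0.085 0.045 0 -4; 0.3 0.120 0.060 0 -6.2; 0.3 0.150 0.075 0 -6.2")

```text
clock: 9.15
eef_pos: [0.6222, -0.1784, 0.083]
orientation: [0.671, 0.741, -0.0, -0.0]
force: [0.5, -1.1, -3.5]
grip_width: 0.0593
grasp_force: 57.7
```

```bash
python3 - <<'E'
from h import *
go(c2w(.088,-.24,.06),5.6)
go(c2w(.088,-.24,.03),5.6)
E
```

```text
t 9.15 shift mm [51.6 46.1 23. ] twist 0.05 ydir 5.65
t 9.15 shift mm [51.6 46.1 53. ] twist 0.05 ydir 5.65
```

Call:
play_rows(commands="0.3 0.015 0.015 0.007 0; 0.3 0.030 0.030 0.020 0; 0.3 0.045 0.044 0.038 0; 0.3 0.051 0.046 0.048 0; 0.3 0.051 0.046 0.050 0")

```text
clock: 9.57
eef_pos: [0.6618, -0.1238, 0.0304]
orientation: [0.672, 0.741, -0.001, -0.002]
force: [0.2, -0.6, -3.6]
grip_width: 0.0593
grasp_force: 57.8
```

```bash
python3 - <<'E'
from h import *
p,d=shot('scene','s6');C=cloud('scene',d);go(c2w(.088,-.13,.029),5.6)
m=(p.min(-1)>200)&(C[...,2]>.035)
c=C.copy(); c[...,:2]=(C[...,:2]-o)@A
m&=(abs(c[...,0]-.09)<.045)&(c[...,1]<-.06)&(c[...,1]>-.28)
P=c[m]; print(cv2.minAreaRect(P[:,:2].astype(np.float32)))
for y0 in np.arange(-.22,-.06,.03):
    q=P[abs(P[:,1]-y0)<.015]; print(round(y0,3),len(q),np.median(q[:,2]).round(4),np.percentile(q[:,0],[3,97]).round(4))
print(np.percentile(P[:,1],[1,99]))
cv2.imwrite('pics/c6.png',cv2.resize(p[190:390,220:400,::-1],None,fx=3,fy=3))
E
```

```text
t 9.6167 shift mm [112.2   1.4   2.5] twist -0.03 ydir 5.57
((0.08571687340736389, -0.17230436205863953), (0.20013122260570526, 0.06596917659044266), 89.61931610107422)
-0.22 206 0.0544 [0.0593 0.1157]
-0.19 259 0.0536 [0.0591 0.1154]
-0.16 255 0.0525 [0.0574 0.1134]
-0.13 255 0.0517 [0.0571 0.1125]
-0.1 260 0.0511 [0.0562 0.1117]
-0.07 99 0.0506 [0.0558 0.11  ]
[-0.26568538 -0.07503883]
```

View pics/c6.png

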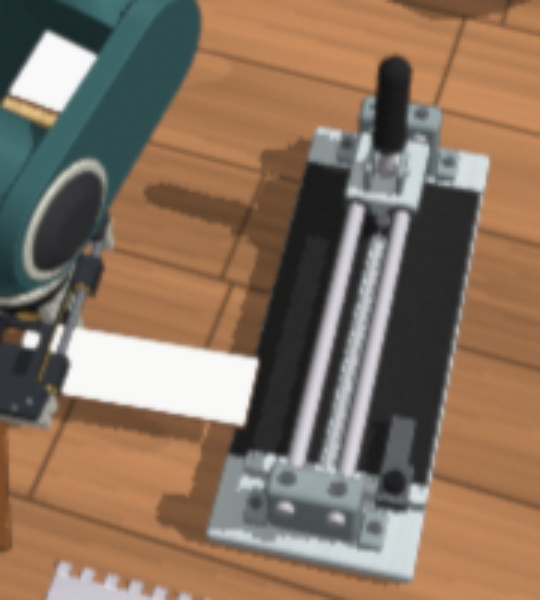

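The tile is level and lined up with the gap: its left end at crop (250,390) is just over the base edge and short of the fence. It sits about 1.5° counter-clockwise of the cutter's axis. I'll correct that and slide it in.

Call:
play_rows(commands="0.3 0.020 0.001 0 1.5; 0.3 0.045 0.001 0 1.5; 0.3 0.070 0.001 0 1.5; 0.3 0.095 0.001 0 1.5; 0.3 0.112 0.001 0 1.5")

```text
clock: 10.03
eef_pos: [0.6528, -0.0133, 0.0346]
orientation: [0.682, 0.731, 0.0, 0.0]
force: [0.6, -0.0, -2.6]
grip_width: 0.0593
grasp_force: 57.8
```

Call:
play_rows(commands="0.3 0 0 0.004 0; 0.3 0 0 0.008 0; 0.3 0 0 0.011 0; 0.3 0 0 0.013 0; 0.3 0 0 0.013 0")

```text
clock: 10.45
eef_pos: [0.6528, -0.0149, 0.02]
orientation: [0.682, 0.731, -0.0, -0.0]
force: [-0.6, -0.4, -4.1]
grip_width: 0.0592
grasp_force: 57.7
```

```bash
python3 - <<'E'
from h import *
s=arm.state(); print((s['eef_pos'][:2]-o)@A,s['eef_pos'][2],s['force'],s['ft_torque'])
E
```

```text
[ 0.0884018  -0.13182456] 0.01999330831424468 [-0.55146028 -0.35835065 -4.14080573] [-0.28585766  0.08652358  0.04366637]
```

Call:
play_rows(commands="0.3 0 0 0.003 0; 0.3 0 0 0.005 0; 0.3 0 0 0.006 0; 0.3 0 0 0.006 0; 0.3 0 0 0.006 0")

```text
clock: 10.87
eef_pos: [0.6532, -0.0139, 0.0146]
orientation: [0.682, 0.731, 0.0, 0.0]
force: [0.1, 0.2, -3.1]
grip_width: 0.0592
grasp_force: 57.8
```

Call:
play_rows(commands="0.3 0 0.003 0 0; 0.3 0 0.006 0 0; 0.3 0 0.009 0 0; 0.3 0 0.010 0 0; 0.3 0 0.010 0 0")

```text
clock: 11.28
eef_pos: [0.6634, -0.0131, 0.0145]
orientation: [0.682, 0.731, 0.0, 0.0]
force: [1.5, -0.1, -2.1]
grip_width: 0.0597
grasp_force: 57.7
```

```bash
python3 - <<'E'
from h import *
s=arm.state(); print((s['eef_pos'][:2]-o)@A,s['eef_pos'][2],s['force'],s['ft_torque'])
E
```

```text
[ 0.09912625 -0.13105673] 0.014548080059457718 [ 1.47661513 -0.09832757 -2.13172457] [-0.16374989 -0.0320697  -0.11604258]
```

Call:
play_rows(commands="0.3 0 0 0.002 0; 0.3 0 0 0.002 0; 0.3 0 0.001 0.002 0; 0.3 0 0.002 0.002 0; 0.3 0 0.002 0.002 0", squeeze=15)

```text
clock: 11.7
eef_pos: [0.6639, -0.0135, 0.0121]
orientation: [0.682, 0.732, -0.001, -0.001]
force: [-10.9, -5.6, 3.3]
grip_width: 0.0603
grasp_force: 15.3
```

```bash
python3 - <<'E'
from h import *
p,d=shot('top','t7'); s=arm.state(); print((s['eef_pos'][:2]-o)@A,s['eef_pos'][2],s['force'],s['ft_torque'])
shot('scene','s7')
a=cv2.imread('pics/t7.png')[140:240,250:380];b=cv2.imread('pics/s7.png')[270:400,250:390]
f=lambda i:cv2.resize(i,(400,int(400*i.shape[0]/i.shape[1])),interpolation=cv2.INTER_CUBIC)
a,b=f(a),f(b);h=max(len(a),len(b));g=lambda i:cv2.copyMakeBorder(i,0,h-len(i),0,0,0)
cv2.imwrite('pics/c7.png',np.hstack([g(a),g(b)]))
E
```

```text
[ 0.0995696  -0.13154942] 0.012210952079636204 [-11.13278148  -4.51633322   2.73329466] [-0.81097829  1.92943337  0.66420776]
```

View pics/c7.png

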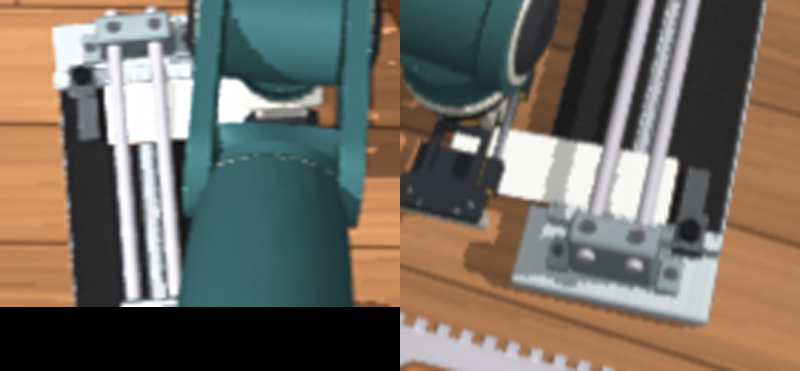

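The tile is under the rails, touching the fence (−11 N along x), with a gap of about 10 mm to the stop. Next I'll slide it to the stop.

Call:
play_rows(commands="0.3 0.002 0 0 0; 0.3 0.004 0 0 0; 0.3 0.006 0 0 0; 0.3 0.008 0 0 0; 0.3 0.009 0 0 0", squeeze=20)

```text
clock: 12.22
eef_pos: [0.6631, -0.0058, 0.0122]
orientation: [0.682, 0.731, -0.002, -0.0]
force: [-13.5, -16.1, 3.5]
grip_width: 0.06
grasp_force: 20.3
```

Call:
play_rows(commands="0.3 0.001 0 0 0; 0.3 0.002 0 0 0; 0.3 0.003 0 0 0; 0.3 0.004 0 0 0; 0.3 0.004 0 0 0")

```text
clock: 12.63
eef_pos: [0.6628, -0.0034, 0.0122]
orientation: [0.682, 0.731, -0.003, 0.001]
force: [-13.1, -26.6, 3.4]
grip_width: 0.06
grasp_force: 20.1
```

```bash
python3 - <<'E'
from h import *
s=arm.state(); print((s['eef_pos'][:2]-o)@A,s['eef_pos'][2],s['force'],s['ft_torque'])
E
```

```text
[ 0.09939255 -0.1214054 ] 0.012170622417248058 [-13.05316955 -26.55623303   3.39931164] [-4.47249348  2.38720585  0.46591583]
```

Call:
play_rows(commands="0.9 -0.002 -0.001 0 0; 0.9 -0.002 -0.001 0 0; 0.9 -0.002 -0.001 0 0; 0.9 -0.002 -0.001 0 0; 0.9 -0.002 -0.001 -0.010 0")

```text
clock: 13.05
eef_pos: [0.6625, -0.0018, 0.0211]
orientation: [0.682, 0.731, -0.001, -0.001]
force: [-0.0, -0.1, -0.8]
grip_width: 0.083
grasp_force: 0.0
```

Call:
play_rows(commands="0.9 0 0 -0.035 0; 0.9 0 0 -0.070 0; 0 -0.030 0 -0.080 0; 0 -0.060 0 -0.080 0; 0 -0.095 0 -0.080 0")

```text
clock: 13.47
eef_pos: [0.6707, -0.0969, 0.1052]
orientation: [0.681, 0.732, 0.001, 0.001]
force: [-0.8, -0.1, 0.2]
grip_width: 0.0682
grasp_force: 0.0
```

```bash
cat > tl.py <<'E'
from h import *
def tile(tag):
    p,d=shot('scene',tag);C=cloud('scene',d); c=C.copy(); c[...,:2]=(C[...,:2]-o)@A
    m=(p.min(-1)>190)&(c[...,2]>.025)&(c[...,2]<.05)&(c[...,0]>.055)&(c[...,0]<.145)&(c[...,1]<-.03)&(c[...,1]>-.2)
    P=c[m]
    for y0 in np.arange(-.14,-.03,.02):
        q=P[abs(P[:,1]-y0)<.01]
        if len(q): print(round(y0,3),len(q),np.median(q[:,2]).round(4),np.percentile(q[:,0],[3,97]).round(4))
    print('end',np.percentile(P[:,1],[.5,1,3]).round(4))
    s=arm.state(); print('tcp',(s['eef_pos'][:2]-o)@A,s['eef_pos'][2],s['force'],s['clock'])
    return p
E
python3 - <<'E'
from tl import *
p=tile('s8'); cv2.imwrite('pics/c8.png',cv2.resize(p[280:390,240:390,::-1],None,fx=5,fy=5,interpolation=cv2.INTER_CUBIC))
E
```

```text
-0.14 167 0.0366 [0.0738 0.1293]
-0.12 175 0.0371 [0.0731 0.1294]
-0.1 167 0.0376 [0.0733 0.1294]
-0.08 162 0.0375 [0.0724 0.1278]
-0.06 47 0.038 [0.0722 0.1264]
-0.04 169 0.0386 [0.0724 0.1356]
end [-0.1531 -0.1527 -0.1505]
tcp [ 0.09737108 -0.221071  ] 0.1042518825871793 [-2.09856132 -5.48490466 -0.05117375] 13.5167
```

View pics/c8.png

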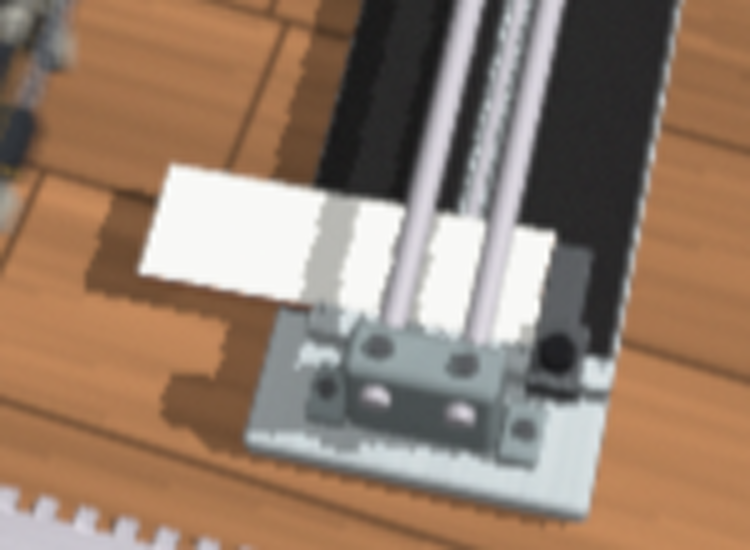

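The crop shows the tile flat under the rails, its left end against the stop at about (552,270) and its long edge at the fence. I'll nudge it with shut fingers at the end, then the side, to be sure it is flush.

Call:
play_rows(commands="0 0 0.002 0.035 0; 0 0 0.002 0.070 0; 0 0 0.002 0.080 0; 0 0 0.002 0.080 0; 0 0 0.002 0.080 0", squeeze=20)

```text
clock: 13.93
eef_pos: [0.6723, -0.0965, 0.0238]
orientation: [0.682, 0.732, 0.0, 0.0]
force: [-0.7, -0.4, 0.3]
grip_width: 0.031
grasp_force: 0.0
```

Call:
play_rows(commands="0 0.010 0 0 0; 0 0.025 0 0 0; 0 0.040 0 0 0; 0 0.048 0 0 0; 0 0.053 0 0 0")

```text
clock: 14.35
eef_pos: [0.6681, -0.0432, 0.0234]
orientation: [0.681, 0.732, -0.001, 0.001]
force: [-7.6, -38.3, 7.4]
grip_width: 0.001
grasp_force: 18.2
```

Call:
play_rows(commands="0 -0.010 0 0 0; 0 -0.015 0 -0.030 0; 0 -0.015 -0.020 -0.070 0; 0 -0.010 -0.050 -0.105 0; 0 0.020 -0.067 -0.105 1.5")

```text
clock: 14.77
eef_pos: [0.601, -0.0307, 0.1335]
orientation: [0.692, 0.722, 0.002, 0.003]
force: [0.3, 1.3, 1.9]
grip_width: 0.0002
grasp_force: 0.0
```

```bash
python3 - <<'E'
from h import *
go(c2w(.034,-.065,.13),5.6); go(c2w(.034,-.065,.0335),5.6)
E
```

```text
t 14.7667 shift mm [77.4 -5.6  3.4] twist -3.2 ydir 2.4
t 14.7667 shift mm [77.5 -6.2 99.9] twist -3.2 ydir 2.4
```

Call:
play_rows(commands="0 0.030 -0.006 0 -2; 0 0.060 -0.006 0 -3; 0 0.074 -0.006 0.030 -3; 0 0.074 -0.006 0.065 -3; 0 0.074 -0.006 0.090 -3")

```text
clock: 15.18
eef_pos: [0.5901, 0.0466, 0.0359]
orientation: [0.672, 0.741, 0.0, -0.0]
force: [-0.1, -0.2, -0.8]
grip_width: 0.0004
grasp_force: 0.0
```

```bash
python3 - <<'E'
from h import *
go(c2w(.034,-.065,.0335),5.6)
E
```

```text
t 15.1833 shift mm [-0.5  2.1  2.4] twist 0.03 ydir 5.63
```

Call:
play_rows(commands="0 0 0.004 0.003 0; 0 0 0.008 0.003 0; 0 0 0.012 0.003 0; 0 0 0.015 0.003 0; 0 0 0.017 0.003 0")

```text
clock: 15.6
eef_pos: [0.6092, 0.0467, 0.0365]
orientation: [0.672, 0.74, 0.001, 0.001]
force: [-0.6, -0.8, 0.2]
grip_width: 0.0004
grasp_force: 0.0
```

Call:
play_rows(commands="0 0 0.001 0 0; 0 0 0.002 0 0; 0 0 0.003 0 0; 0 0 0.004 0 0; 0 0 0.004 0 0")

```text
clock: 16.02
eef_pos: [0.6118, 0.0471, 0.0346]
orientation: [0.672, 0.74, 0.0, 0.0]
force: [-0.5, -0.1, -0.0]
grip_width: 0.0003
grasp_force: 0.0
```

Call:
play_rows(commands="0 0 0.001 0.002 0; 0 0 0.002 0.002 0; 0 0 0.003 0.002 0; 0 0 0.004 0.002 0; 0 0 0.005 0.002 0")

```text
clock: 16.43
eef_pos: [0.6164, 0.0476, 0.0324]
orientation: [0.672, 0.74, -0.0, -0.0]
force: [-8.3, -1.3, 1.7]
grip_width: 0.0008
grasp_force: 3.6
```

Call:
play_rows(commands="0 0 0.001 0 0; 0 0 0.0015 0 0; 0 0 0.002 0 0; 0 0 0.002 0 0; 0 0 0.002 0 0")

```text
clock: 16.85
eef_pos: [0.6166, 0.0476, 0.0321]
orientation: [0.672, 0.74, -0.002, -0.002]
force: [-17.2, -1.2, 7.8]
grip_width: 0.0005
grasp_force: 9.3
```

Call:
play_rows(commands="0 0 -0.010 0 0; 0 0 -0.015 -0.035 0; 0 0 -0.015 -0.075 0; 0 -0.030 -0.015 -0.110 0; 0 -0.065 -0.015 -0.130 0")

```text
clock: 17.27
eef_pos: [0.6101, -0.015, 0.165]
orientation: [0.671, 0.741, 0.001, 0.001]
force: [1.6, 0.2, 0.2]
grip_width: 0.0007
grasp_force: 0.0
```

Call:
play_rows(commands="0 -0.040 0 -0.020 0; 0 -0.080 0 -0.020 0; 0 -0.120 0 -0.020 0; 0 -0.150 0 -0.020 0; 0 -0.150 0 -0.020 0")

```text
clock: 17.68
eef_pos: [0.6239, -0.1701, 0.1809]
orientation: [0.674, 0.739, -0.0, 0.0]
force: [0.6, 0.5, -0.8]
grip_width: 0.0008
grasp_force: 0.0
```

```bash
python3 - <<'E'
from tl import *
p=tile('s9'); t,_=shot('top','t9')
a=t[130:290,250:400,::-1];b=p[200:390,240:400,::-1]
f=lambda i:cv2.resize(i,(400,int(400*i.shape[0]/i.shape[1])),interpolation=cv2.INTER_CUBIC)
a,b=f(a),f(b);h=max(len(a),len(b));g=lambda i:cv2.copyMakeBorder(i,0,h-len(i),0,0,0)
cv2.imwrite('pics/c9.png',np.hstack([g(a),g(b)]))
E
```

```text
-0.14 175 0.038 [0.0737 0.1295]
-0.12 169 0.0376 [0.0734 0.1291]
-0.1 172 0.0376 [0.074  0.1285]
-0.08 159 0.0379 [0.0735 0.128 ]
-0.06 50 0.0379 [0.0724 0.124 ]
-0.04 164 0.0381 [0.0728 0.1351]
end [-0.153  -0.1525 -0.1503]
tcp [ 0.04461579 -0.28112988] 0.18077140207500025 [-0.02720736  0.57111945 -0.59560864] 17.7333
```

View pics/c9.png

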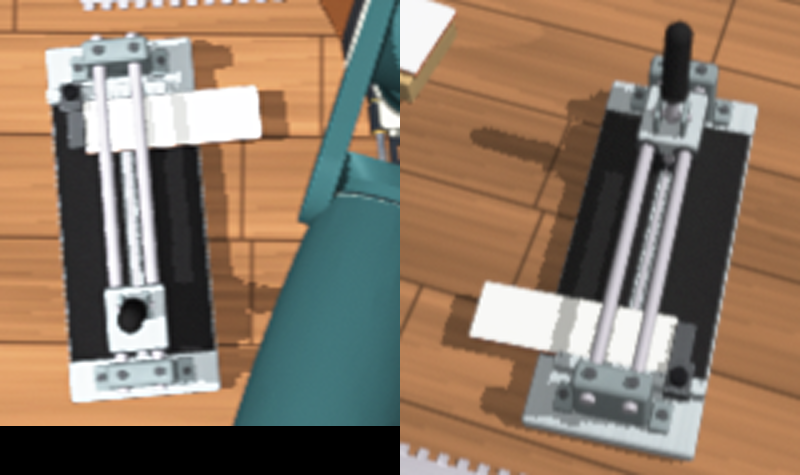

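Both views show the tile at the stop, the carriage back and nothing touching. I'll check the tile's yaw more finely.

```bash
python3 - <<'E'
from h import *
from scipy.ndimage import map_coordinates
def prof(g,n,pts): uv=proj(n,pts); return map_coordinates(g,[uv[:,1],uv[:,0]],order=1)
def edge(g,n,mk,ts):
    v=prof(g,n,[mk(t) for t in ts]); k=np.argmax(np.abs(np.diff(v))); lo,hi=v[:max(k-6,1)].mean() if 0 else v[max(k-8,0)],v[min(k+9,len(v)-1)]
    h=(lo+hi)/2; seg=range(max(k-8,0),min(k+8,len(v)-1))
    for i in seg:
        if (v[i]-h)*(v[i+1]-h)<=0: return ts[i]+(h-v[i])/(v[i+1]-v[i]+1e-9)*(ts[1]-ts[0])
for n,f in(('scene','s9'),('top','t9')):
    g=cv2.imread(f'pics/{f}.png',0).astype(float); ts=np.arange(.05,.09,.0005)
    E=[(y,edge(g,n,lambda t:c2w(t,y,.038),ts)) for y in np.r_[-.145:-.04:.004,-.004:.006:.003,.03:.042:.004]]
    E=np.array([(a,b) for a,b in E if b]); 
    for _ in range(3):
        c=np.polyfit(E[:,0],E[:,1],1); r=E[:,1]-np.polyval(c,E[:,0]); E=E[abs(r)<max(2*r.std(),.0006)]
    print(n,len(E),'tile near-edge slope deg',np.degrees(c[0]),'x at 0',c[1],r.std(),E[:,0].min(),E[:,0].max())
    for xs,nm in((-.215,'base near end'),):
        ts2=np.arange(xs-.02,xs+.02,.0005)
        E=np.array([(y,e) for y in np.arange(-.08,.081,.005) if (e:=edge(g,n,lambda t:c2w(t,y,.024),ts2))])
        for _ in range(3):
            c=np.polyfit(E[:,0],E[:,1],1); r=E[:,1]-np.polyval(c,E[:,0]); E=E[abs(r)<max(2*r.std(),.0006)]
        print(nm,len(E),np.degrees(c[0]),c[1])
    for ys in(-.085,.085):
        ts2=np.arange(ys-.02,ys+.02,.0005)
        E=np.array([(x,e) for x in np.arange(-.2,.05,.008) if (e:=edge(g,n,lambda t:c2w(x,t,.024),ts2))])
        for _ in range(3):
            c=np.polyfit(E[:,0],E[:,1],1); r=E[:,1]-np.polyval(c,E[:,0]); E=E[abs(r)<max(2*r.std(),.0006)]
        print('side',ys,len(E),np.degrees(c[0]),c[1])
E
```

```text
scene 33 tile near-edge slope deg -0.44051901564821283 x at 0 0.06888479836165838 0.0002432107031244757 -0.145 0.04200000000000001
base near end 30 -0.8181117877750245 -0.20797382867579498
side -0.085 28 0.05623547546277512 -0.08163888342518157
side 0.085 28 -0.06471888714972349 0.08277937164809429
top 31 tile near-edge slope deg -0.5364567761283521 x at 0 0.06879829227362967 0.0005722368389228298 -0.145 0.04200000000000001
base near end 26 -0.6739805450551198 -0.2138041936353133
side -0.085 27 0.4402252151958641 -0.07977542321763355
side 0.085 28 -0.09333364624122184 0.08280145937876675
```

The tile's near edge reads about 0.45° off square to the cutter in both views. That could be measurement error, or a gap of about 1 mm at the stop end. A gentle push between the left rail and the stop will settle it.

```bash
python3 - <<'E'
from h import *
go(c2w(.034,.044,.18),5.6)
E
```

```text
t 17.7833 shift mm [323.5 -12.    0.9] twist -0.21 ydir 5.39
```

Call:
play_rows(commands="0 0.040 -0.012 0 -0.2; 0 0.080 -0.012 0 -0.2; 0 0.120 -0.012 0 -0.2; 0 0.160 -0.012 0 -0.2; 0 0.200 -0.012 0 -0.2")

```text
clock: 18.2
eef_pos: [0.592, 0.0357, 0.1814]
orientation: [0.671, 0.742, 0.0, 0.0]
force: [1.4, 0.1, 0.2]
grip_width: 0.0004
grasp_force: 0.0
```

Call:
play_rows(commands="0 0.040 0 0 0; 0 0.080 0 0 0; 0 0.115 0 0 0; 0 0.123 0 0 0; 0 0.123 0 0 0")

```text
clock: 18.62
eef_pos: [0.5797, 0.1583, 0.1811]
orientation: [0.669, 0.743, 0.0, -0.0]
force: [0.1, 0.1, 1.3]
grip_width: 0.0004
grasp_force: 0.0
```

```bash
python3 - <<'E'
from h import *
go(c2w(.034,.044,.033),5.6); arm.camera('top'); go(c2w(.034,.044,.033),5.6)
E
```

```text
t 18.6167 shift mm [ -3.8   1.5 148.1] twist 0.36 ydir 5.96
t 18.6667 shift mm [ -1.9   1.3 148.1] twist 0.28 ydir 5.88
```

Call:
play_rows(commands="0 -0.002 0.001 0.035 0.3; 0 -0.002 0.001 0.070 0.3; 0 -0.002 0.001 0.100 0.3; 0 -0.002 0.001 0.120 0.3; 0 -0.002 0.001 0.130 0.3")

```text
clock: 19.08
eef_pos: [0.5807, 0.1517, 0.048]
orientation: [0.673, 0.739, -0.001, -0.001]
force: [1.0, -0.0, 0.4]
grip_width: 0.0008
grasp_force: 0.0
```

Call:
play_rows(commands="0 0 0 0.008 0; 0 0 0 0.016 0; 0 0 0.006 0.018 0; 0 0 0.012 0.018 0; 0 0 0.017 0.018 0")

```text
clock: 19.5
eef_pos: [0.6002, 0.1549, 0.0342]
orientation: [0.673, 0.74, 0.001, 0.0]
force: [0.9, 0.6, 0.5]
grip_width: 0.0005
grasp_force: 0.0
```

```bash
python3 - <<'E'
from h import *
go(c2w(.0584,.044,.033),5.6); print(arm.state()['force'])
E
```

```text
t 19.5 shift mm [1.8 5.8 1.2] twist -0.2 ydir 5.4
[0.87606271 0.61384655 0.50501178]
```

Call:
play_rows(commands="0 0 0.002 0.001 0; 0 0 0.004 0.001 0; 0 0 0.005 0.001 0; 0 0 0.006 0.001 0; 0 0 0.006 0.001 0")

```text
clock: 19.92
eef_pos: [0.6049, 0.1554, 0.0322]
orientation: [0.673, 0.74, 0.0, -0.0]
force: [0.2, -0.2, 0.2]
grip_width: 0.0001
grasp_force: 0.2
```

Call:
play_rows(commands="0 0 0.0005 0 0; 0 0 0.001 0 0; 0 0 0.0015 0 0; 0 0 0.0015 0 0; 0 0 0.0015 0 0")

```text
clock: 20.33
eef_pos: [0.6058, 0.1555, 0.032]
orientation: [0.673, 0.74, -0.0, -0.001]
force: [-5.7, 0.9, 3.0]
grip_width: 0.0002
grasp_force: 3.4
```

```bash
python3 - <<'E'
from h import *
go(c2w(.0584,.044,.033),5.6); print(arm.state()['force'])
E
```

```text
t 20.3333 shift mm [ 1.6  0.2 -1. ] twist -0.19 ydir 5.41
[-5.66090858  0.94542936  3.04358406]
```

Call:
play_rows(commands="0 0 0.001 0 0; 0 0 0.0015 0 0; 0 0 0.0015 0 0; 0 0 0.0015 0 0; 0 0 0.0015 0 0")

```text
clock: 20.75
eef_pos: [0.6061, 0.1556, 0.0319]
orientation: [0.673, 0.74, -0.002, -0.001]
force: [-17.1, -0.9, 8.9]
grip_width: 0.0005
grasp_force: 9.1
```

```bash
python3 - <<'E'
from h import *
go(c2w(.0584,.044,.033),5.6); print(arm.state()['force'])
E
```

```text
t 20.75 shift mm [ 1.6 -0.1 -1.1] twist -0.19 ydir 5.41
[-17.14490147  -0.88818325   8.92012395]
```

At 17 N the contact x matches the earlier one (0.0585 against 0.0584), so the edge is flush along the fence. Now I'll retreat and check.

Call:
play_rows(commands="0 0 -0.010 0 0; 0 0 -0.018 -0.030 0; 0 0 -0.018 -0.070 0; 0 0 -0.018 -0.110 0; 0 0 -0.018 -0.150 0")

```text
clock: 21.17
eef_pos: [0.5893, 0.1538, 0.1839]
orientation: [0.673, 0.74, 0.0, 0.0]
force: [0.5, 0.6, 0.1]
grip_width: 0.0001
grasp_force: 0.0
```

Call:
play_rows(commands="0 -0.040 0 0 0; 0 -0.080 0 0 0; 0 -0.120 0 0 0; 0 -0.160 0 0 0; 0 -0.200 0 0 0")

```text
clock: 21.58
eef_pos: [0.6084, -0.047, 0.1823]
orientation: [0.673, 0.74, 0.0, 0.0]
force: [0.1, -0.6, 0.0]
grip_width: 0.0008
grasp_force: 0.0
```

Call:
play_rows(commands="0 -0.040 0 0 0; 0 -0.080 0 0 0; 0 -0.120 0 0 0; 0 -0.120 0 0 0; 0 -0.120 0 0 0")

```text
clock: 22.0
eef_pos: [0.6197, -0.1664, 0.1817]
orientation: [0.674, 0.739, -0.0, -0.0]
force: [-0.6, 0.6, 0.1]
grip_width: 0.0003
grasp_force: 0.0
```

```bash
python3 - <<'E'
from tl import *
p=tile('s10')
a=p[300:375,255:375,::-1]; b=p[::2,::2,::-1]; b=cv2.resize(b,(400,300)); a=cv2.resize(a,(400,250),interpolation=cv2.INTER_CUBIC)
cv2.imwrite('c10.png',a)
# stop gap: brightness along tile long axis across tile end / stop
g=cv2.imread('pics/s10.png',0).astype(float); ts=np.arange(.035,.06,.002)
for x in(.085,.1,.11):
    uv=proj('scene',[c2w(x,t,.038) for t in ts]); print(x,[int(cv2.getRectSubPix(g.astype(np.float32),(1,1),tuple(map(float,q)))[0,0]) for q in uv])
E
```

```text
-0.14 171 0.038 [0.0731 0.1282]
-0.12 169 0.0378 [0.0734 0.1279]
-0.1 175 0.038 [0.0725 0.1288]
-0.08 161 0.038 [0.0729 0.128 ]
-0.06 52 0.0376 [0.0727 0.1266]
-0.04 161 0.0377 [0.0726 0.1346]
end [-0.1535 -0.1527 -0.1508]
tcp [ 0.04085399 -0.27802601] 0.18185533930212933 [-0.27576398 -0.23565753 -0.30598979] 22.05
0.085 [247, 246, 245, 230, 199, 157, 104, 95, 93, 93, 93, 93, 93]
0.1 [246, 246, 243, 218, 182, 156, 112, 97, 94, 94, 94, 94, 93]
0.11 [247, 246, 244, 229, 202, 155, 95, 93, 93, 93, 93, 91, 92]
```

```bash
python3 -c "
from station import arm
print(arm.finish_job())"
```

```text
the job is handed in; nothing more can be done
None
```

The job is handed in, about 22 s in on the robot's clock: the carriage is right back, the tile lies glazed side up and flat on the mats, flush on the fence and against the side stop, and the robot is touching nothing. I got no verdict back.

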